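# Post the round slug through the deposit box flap

### The arm

A 6-joint arm with a two-finger parallel gripper is mounted at the origin on the work surface. World frame = base frame: x ahead of the robot, y to its left, z up, the work surface at z = 0. Lengths are in m, angles in rad, forces in N, time in s.
With the tool pointing down it reaches from about 0.325 to 0.9 m from the base axis. Payload 6.1 kg.
Tool frame: the origin (TCP) lies midway between the tips of the shut fingers; the grasp point (between the pads) lies 19 mm behind it; x points along the fingers, z is the direction in which the jaws open and shut, and the axes are right-handed (so a half turn about x gives the same grasp; the last joint's range is limited). The gripper opens to 87 mm and grips with 3 to 60 N. Pads are 19 mm wide; open, the fingers measure 117 mm over their backs; the gripper's body (75 mm by 190 mm) begins 51 mm behind the grasp point.
Start: joints at [1.207, 0.22, 1.526, -0, 1.395, -0.126], TCP at [0.147, 0.607, 0.223] pointing down, gripper open.
Joint ranges: [-2.98, 2.98], [-0.91, 2.08], [0.09, 2.57], [-1.24, 4.39], [0.2, 2.65], [-2.68, 2.68]. Speed limits (rad/s): [2.57, 2.57, 3.01, 3.14, 3.14, 3.14].

### API

Orientations are given as a unit quaternion [w, x, y, z].
In Python, from station import arm gives the robot as it stands. The module is installed in compiled form; this text tells all that it offers.
- The arm moves only by the tool send_rows, never from a script. Its argument "commands" is a list of rows, each an object of numbers: "dx", "dy", "dz": the shift along the tool's x, y, z in m; "ax", "ay", "az": the turn, a rotation vector about the tool's x, y, z in rad; "hand": the gripper command: -1 is shut, 1 is fully open, values between are in proportion. In form: [{"dx": .., "dy": .., "dz": .., "ax": .., "ay": .., "az": .., "hand": ..}, ...]. A call has 1 to 5 rows; each row is the pose to reach, as a shift and turn from the pose commanded when the call began, along the tool's axes at that moment; what a row does not reach only later rows make up. A row lasts 1/8 s, in which the tool goes at most 62.5 mm and 10.7 degrees, less where a joint would pass 70% of its speed; a pose out of reach is approached as far as the arm can. A call with a gripper value outside its range is refused whole. The fingers move at their own pace and stop on an object; "squeeze" is the grip in N (left out, the last holds). Time passes only in rows, so rows that repeat a pose let the fingers close. It gives the time, the measured TCP pose, the force and the opening at its end, in the units of the state.
- arm.get_obs(): the state, without advancing time (a new reading comes with each control period).
- arm.camera(name): name is "scene" or "top" or "wrist"; returns the picture (420x560x3 uint8, blue, green, red); there is no depth.
- arm.get_calibration(name): a dict with "fx", "fy", "cx", "cy" (pixels), "cam_to_world" (4x4, takes a point from camera to world coordinates); the wrist camera has in their place "T_tool_cam" (4x4, takes a point from camera to tool coordinates, whose origin is the TCP and whose axes are the tool frame's). Camera axes: x right, y down, z forward; pixel columns grow to the right and rows downward; lengths in m; the calibration is good to about 2 mm. A picture is of the moment at which its call begins: read the wrist's pose just before it. get_calibration takes no time and is no camera call.
- arm.hand_in(): hands the job in, once; it reports no verdict.
The state is a dict: "time": time; "joint_positions": joint angles; "dq": joint speeds; "joint_torque": joint torques, N m; "tcp_pos": TCP position; "orientation": TCP orientation; "wrist_force": force on the tool from outside, world axes, zero at the start; "wrist_torque": the same for the moment, N m; "gripper_width": opening from 0.0 (shut) to 1.0 (fully open).
Only numpy, scipy, OpenCV 4.12 (cv2) and the standard library are available. Lean on these libraries where they do the work, as an engineer would, in place of code of your own. Each camera call takes 0.05 s, during which the arm holds its last target.

### The job

Push the round brass slug along the steel shelf and in through the hanging flap of the deposit box until it drops inside, then draw back out so that the flap swings shut behind it. Only push the slug with the fingers, never pick it up; leave the square slug lying where it is and do not disturb the other things on the bench.

Things in the scene. Friction and masses are not known exactly. Their poses are not given: they have to be found in the camera images.
- box: Fixed green steel deposit box with clear flat lid and a bare steel shelf in front. Origin on the bench under the middle of the closed flap; +x leads in through the doorway (within 0.3 rad of world +x), y across, z up. Shelf: flat, no rims, top 45 mm above the bench, x = -125 to 0 mm, 230 mm wide. Housing behind it 152 mm wide, to x = 150, lid top 119 mm above the bench.
- doorway (a point): Middle of the doorway's foot, at shelf height (45 mm above the bench), under the closed flap. The doorway is 100 mm wide and 64 mm high above the shelf; its frame is 6 mm thick, in front of the flap. The fingers must follow the slug about 15 to 20 mm in under the lintel: tool tilted 30 to 45 degrees, tips forward.
- ledge (a point): Middle of the edge inside where the sill, level with the shelf, ends: 34 mm behind the doorway point, 45 mm above the bench. Beyond it is a well, floor 4 mm above the bench, back wall 112 mm behind the ledge. The slug tips into the well once its centre passes the ledge.
- flap (a joint): Angle of the aluminium flap (96 wide x 62 high x 3 mm, 60 g), hung on a level hinge across the top of the doorway 111 mm above the bench: 0 hanging shut, grows as its lower edge swings into the box, stop at 1.35 rad. It cannot swing outwards. It yields to less than 1 N, rides on what passes under it and falls shut by its own weight in about a second.
- flap_edge (a point): Middle of the flap's lower edge (4 mm above the shelf when shut).
- round_slug: Round brass slug, a flat cylinder 40 mm in diameter and 22 mm high, about 0.22 kg, lying flat on the shelf towards one side, so it must come towards the middle to pass the doorway. Origin at the centre of its underside.
- round_slug_center (a point): Centre of the round slug, 11 mm above its underside.
- square_slug: Square brass slug, 36 x 36 x 22 mm, lying on the shelf towards the other side. It stays there. Origin at the centre of its underside.
- burr_cup: Small dark wooden cup 48 mm wide, 50 mm high with tool shanks standing up to 82 mm, on the bench beside the box. Bystander; origin at its foot.
- bench_block: Square steel block 64 x 64 x 20 mm on the bench beside the box. Bystander; origin at the centre of its underside.
- hammer: Hammer lying on the left of the bench. Bystander.
- file: Flat file with a light wooden handle, about 195 mm long, 16 mm high, lying on the bench between robot and shelf. Bystander.
- pliers: Pliers with black grips, about 150 mm long, 12 mm high, lying on the right of the bench. Bystander.
- saw_frame: Piercing saw frame, U-shaped steel bow with wooden handle, about 250 mm long, lying on the right of the bench. Bystander.
- jar: Small jar, 52 mm wide, 75 mm high, standing at the far left. Bystander; origin at its foot.
Things that resemble listed ones, but are neither listed nor needed, are in the scene too. What is shaped like the round_slug but green, purple or red is not meant.

How it is judged:
By the outcome, as a careful person would: the job done as asked, in the order asked, and still so for the second after the job is handed in, with the robot touching nothing.
It also fails if it takes over 42 s, if anything falls off the work surface, if the arm or the gripper's body presses on something with over 40 N, if the wrist force passes 120 N, or if a joint passes its speed limit or range.

## Working session

There is one attempt and no reset: what is moved stays moved. The work goes in short steps, Python scripts to look and compute and a tool call to move; the robot and the scene stay as the last step left them, time stands still between calls to the robot, and variables do not carry over. Pictures are saved under pics/ and viewed, and the job is handed in when it is done.

Besides the shell and the picture viewer there is one more tool, called after ">>>" by a JSON object that holds its "name" and its "arguments". send_rows: Moves the arm, as the interface text tells. Its arguments: {"type":"object","properties":{"commands":{"type":"array","items":{"type":"object","properties":{"dx":{"type":"number"},"dy":{"type":"number"},"dz":{"type":"number"},"ax":{"type":"number"},"ay":{"type":"number"},"az":{"type":"number"},"hand":{"type":"number"}}}},"squeeze":{"type":"number"}},"required":["commands"]}

```bash
mkdir -p pics; python3 - <<'E'
from station import arm
import cv2
for n in("scene","top"):
    cv2.imwrite(f"pics/{n}0.png",arm.camera(n))
    print(n,arm.get_calibration(n))
print(arm.get_calibration("wrist"))
print(arm.get_obs())
E
```

```text
scene {'fx': 538.0515704188414, 'fy': 538.0515704188414, 'cx': 271.8599757884574, 'cy': 215.5434852121509, 'cam_to_world': array([[ 0.44805941,  0.59345278, -0.66862288,  1.59696278],
       [ 0.89399806, -0.30010261,  0.33272495, -0.51900068],
       [-0.00319893, -0.7468281 , -0.66500944,  1.10268868],
       [ 0.        ,  0.        ,  0.        ,  1.        ]])}
top {'fx': 443.19153422425114, 'fy': 443.19153422425114, 'cx': 272.30414755642704, 'cy': 214.43904593056251, 'cam_to_world': array([[ 0.01579707, -0.99707245,  0.07481299,  0.47966278],
       [-0.99982112, -0.01653028, -0.00919148,  0.02327797],
       [ 0.01040125, -0.07465441, -0.99715522,  1.12325553],
       [ 0.        ,  0.        ,  0.        ,  1.        ]])}
{'fx': 360.12848380739024, 'fy': 360.12848380739024, 'cx': 279.3750731870896, 'cy': 204.12725653347132, 'T_tool_cam': array([[-1.81258446e-04, -2.96359684e-01,  9.55076387e-01,
        -1.62327998e-01],
       [-6.51723961e-04, -9.55076165e-01, -2.96359739e-01,
         8.12589114e-02],
       [ 9.99999771e-01, -6.76163872e-04, -2.00290863e-05,
         6.09688159e-04],
       [ 0.00000000e+00,  0.00000000e+00,  0.00000000e+00,
         1.00000000e+00]])}
{'time': 0.1, 'joint_positions': array([ 1.20691519e+00,  2.21154718e-01,  1.52753644e+00, -5.73876926e-06,
        1.39467074e+00, -1.26077116e-01]), 'dq': array([-0.00084834, -0.00181029, -0.00248916, -0.00172113,  0.00087833,
        0.00036706]), 'joint_torque': array([ 2.18986541e-03, -4.95942557e+01, -3.88519549e+01,  7.02065695e-02,
        5.14594093e-02, -4.73937791e-05]), 'tcp_pos': array([0.14701823, 0.60687704, 0.22152099]), 'orientation': array([ 0.55524497, -0.43748237,  0.55631567,  0.43683529]), 'wrist_force': array([-0.07576515, -0.05133992,  0.20933175]), 'wrist_torque': array([ 0.03391771, -0.03375558, -0.05633078]), 'gripper_width': 1.0007886594073754}
```

View pics/scene0.png

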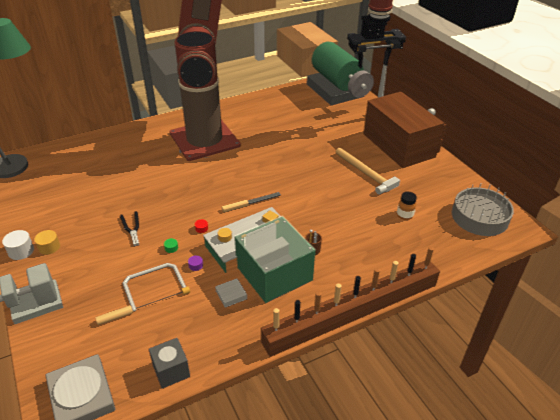

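View pics/top0.png

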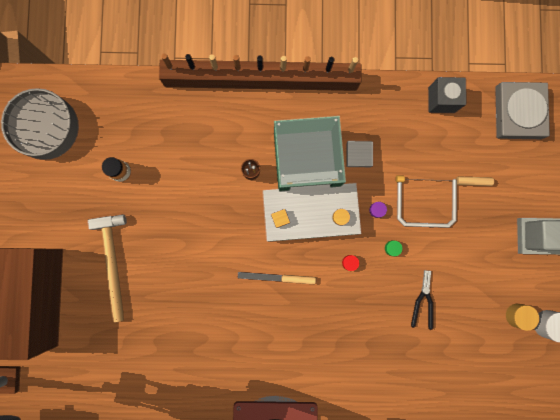

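The top view shows the shelf around (312,213). The square slug is at (281,218) and the round one at (342,217). Round look-alikes are purple (379,210), green (394,248) and red (351,263), and there is a brass-coloured tin at (526,317) off the shelf. The round brass disc on the shelf at (342,217) fits the description. I'll measure it and check it in an enlarged crop.

```bash
cat > h.py <<'E'
import numpy as np, cv2
from station import arm
from scipy.spatial.transform import Rotation as R
def ray(n,px,z,T=None):
    c=arm.get_calibration(n); M=c.get("cam_to_world") if T is None else T
    px=np.atleast_2d(px).astype(float)
    d=np.c_[(px[:,0]-c["cx"])/c["fx"],(px[:,1]-c["cy"])/c["fy"],np.ones(len(px))]@M[:3,:3].T
    o=M[:3,3]; return o+d*((z-o[2])/d[:,2])[:,None]
def tool(o=None):
    o=o or arm.get_obs(); T=np.eye(4); q=o["orientation"]
    T[:3,:3]=R.from_quat([q[1],q[2],q[3],q[0]]).as_matrix(); T[:3,3]=o["tcp_pos"]; return T
E
python3 - <<'E'
from h import *
im=cv2.imread("pics/top0.png"); hsv=cv2.cvtColor(im,cv2.COLOR_BGR2HSV)
cv2.imwrite("pics/crop.png",cv2.resize(im[100:290,220:420],None,fx=4,fy=4,interpolation=cv2.INTER_CUBIC)[:600,:800])
sub=hsv[180:245,262:362]
m=cv2.inRange(sub,(15,140,120),(30,255,255))
# shelf grey
g=cv2.inRange(hsv[170:250,255:370],(0,0,90),(180,70,255))
n,l,s,c=cv2.connectedComponentsWithStats(m)
for i in range(1,n):
    if s[i,4]>30:
        p=c[i]+[262,180]; print(p,s[i],ray("top",p,0.067))
cs,_=cv2.findContours(g,cv2.RETR_EXTERNAL,cv2.CHAIN_APPROX_NONE)
k=max(cs,key=cv2.contourArea)+np.array([255,170])
r=cv2.minAreaRect(k); b=cv2.boxPoints(r); print(r); print(b); print(ray("top",b,0.045))
E
```

```text
[280.16666667 217.95714286] [ 10  29  18  18 210] [[ 0.55079364 -0.00537435  0.067     ]]
[340.82380952 216.61428571] [ 71  29  17  16 210] [[ 0.55640867 -0.15049968  0.067     ]]
((310.83148193359375, 202.39349365234375), (69.81695556640625, 93.93987274169922), 85.42607879638672)
[[261.22736 171.34181]
 [354.86804 163.85057]
 [360.4356  233.44518]
 [266.79492 240.93642]]
[[ 0.66628754  0.0422313   0.045     ]
 [ 0.68900667 -0.18824896  0.045     ]
 [ 0.51767726 -0.20216266  0.045     ]
 [ 0.49581272  0.0256985   0.045     ]]
```

View pics/crop.png

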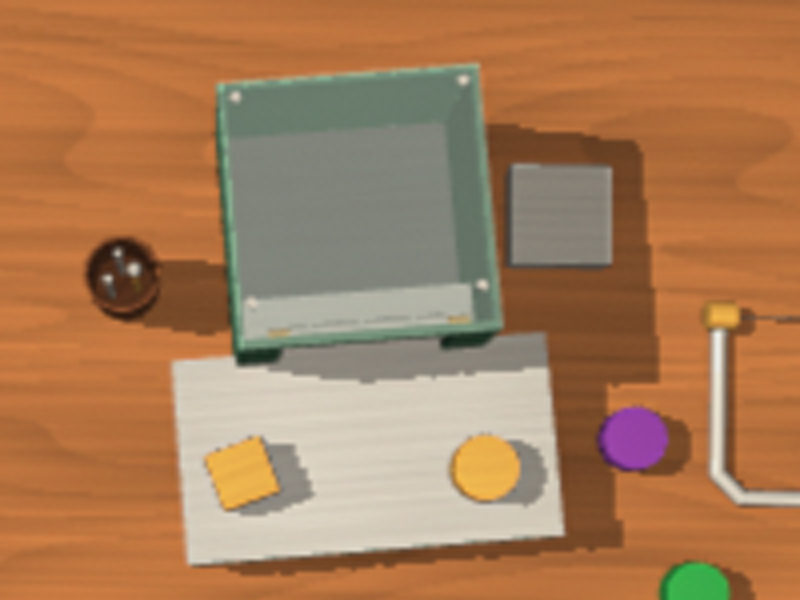

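The crop confirms it: the round slug is at crop (486,467), which is (341,217) in the full picture. The square slug is at (281,218). The clear lid runs from (218,85) to (502,328) in the crop, and the flap hinge is near crop y≈328. Next is the box frame.

```bash
python3 - <<'E'
from h import *
im=cv2.imread("pics/top0.png"); 
c=np.array([[188,565],[565,534],[546,333],[172,360]])
sh=ray("top",c/4+[220-.4,100-.4],0.045); print(sh)
lid=ray("top",np.array([[237,340],[502,328],[478,64],[218,85]])/4+[219.6,99.6],0.119); print(lid)
for e in (sh,lid): print([np.linalg.norm(e[i]-e[(i+1)%4]) for i in range(4)])
ye=sh[0]-sh[1]; print("yaw front",np.arctan2(-ye[0],ye[1]), "sides",[np.arctan2(*(sh[a]-sh[b])[[1,0]]) for a,b in((2,1),(3,0))])
print("lid yaw",[np.arctan2(*(lid[a]-lid[b])[[1,0]]) for a,b in((2,1),(3,0))], np.arctan2(-(lid[3]-lid[2])[0],(lid[3]-lid[2])[1]))
th=np.arctan2(-ye[0],ye[1]); ex=np.array([np.cos(th),np.sin(th)]); eyy=np.array([-ex[1],ex[0]])
mid=(sh[0]+sh[1])[:2]/2; O=mid+0.125*ex; print("origin",O)
print("lid in box", [(((l[:2]-O)@ex).round(4),((l[:2]-O)@eyy).round(4)) for l in lid])
for p,z in(((340.9,216.6),.067),((280.2,218),.067)):
    q=ray("top",p,z)[0,:2]-O; print(q@ex,q@eyy)
# scene check
im=cv2.imread("pics/scene0.png"); cv2.imwrite("pics/crop_s.png",cv2.resize(im[180:310,180:340],None,fx=4.6,fy=4.6,interpolation=cv2.INTER_CUBIC))
E
```

```text
[[ 0.49601467  0.02617532  0.045     ]
 [ 0.51853462 -0.20317389  0.045     ]
 [ 0.64182298 -0.19137057  0.045     ]
 [ 0.6211746   0.03807209  0.045     ]]
[[ 6.23599725e-01  1.49445238e-04  1.19000000e-01]
 [ 6.33141935e-01 -1.51407445e-01  1.19000000e-01]
 [ 7.86967382e-01 -1.36955018e-01  1.19000000e-01]
 [ 7.71754900e-01  1.32981867e-02  1.19000000e-01]]
[np.float64(0.2304521832815796), np.float64(0.12385207636660236), np.float64(0.23036989830813634), np.float64(0.12572407144114342)]
[np.float64(0.151856988069026), np.float64(0.1545028834525087), np.float64(0.15102133959294398), np.float64(0.14873750480944542)]
yaw front 0.09787693600977959 sides [np.float64(0.09544660816717367), np.float64(0.09476782121862062)]
lid yaw [np.float64(0.09367843016728362), np.float64(0.08851787692357133)] 0.10090180963785557
origin [ 0.63167638 -0.07628419]
lid in box [(np.float64(-0.0006), np.float64(0.0769)), (np.float64(-0.0059), np.float64(-0.0749)), (np.float64(0.1486), np.float64(-0.0756)), (np.float64(0.1482), np.float64(0.0755))]
-0.08214057736997474 -0.06669029885718979
-0.07367499737139122 0.0784035409607768
```

View pics/crop_s.png

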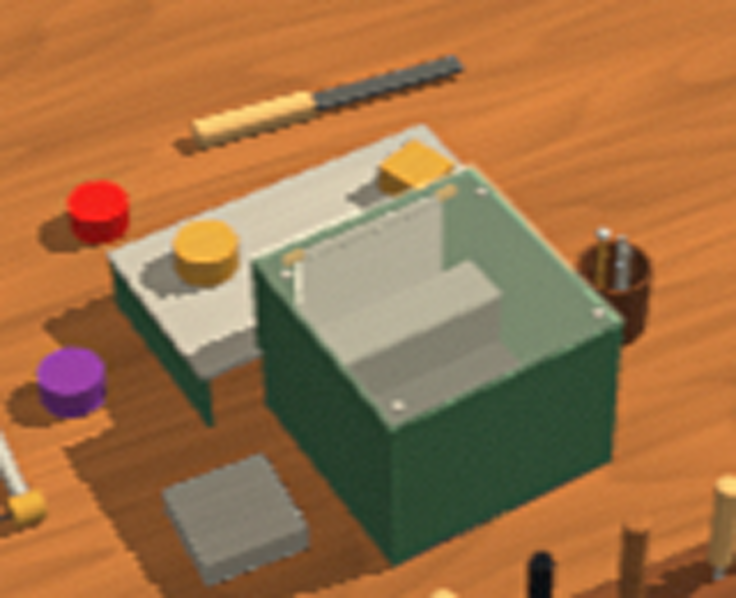

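The box frame is consistent: yaw about 0.096 rad, origin about (0.632, -0.076). The round slug is at box (-82,-67) mm and the square one at (-74,+78).

The plan is to set the fingers at a fixed opening of about 24 mm and tilt them 40° as a cradle. I'll push the slug along a 60° box heading to the middle line, back off, then push straight in.

```bash
cat >> h.py <<'E'
TH=0.096; O=np.array([0.6318,-0.0763,0.045])
B=R.from_euler('z',TH).as_matrix()
def w2b(p): return B.T@(np.asarray(p)-O)
def b2w(p): return O+B@np.asarray(p)
def orient(head,tilt,s):  # head relative to box, rad
    x=B@np.array([np.sin(tilt)*np.cos(head),np.sin(tilt)*np.sin(head),-np.cos(tilt)])
    z=s*(B@np.array([-np.sin(head),np.cos(head),0])); return np.c_[x,np.cross(z,x),z]
def plan(pb,head,tilt,s,T=None):
    T=tool() if T is None else T
    d=T[:3,:3].T@(b2w(pb)-T[:3,3]); rv=R.from_matrix(T[:3,:3].T@orient(head,tilt,s)).as_rotvec()
    print("d",d.round(4),"a",rv.round(3),"deg",np.degrees(np.linalg.norm(rv)).round(1))
def where():
    o=arm.get_obs(); T=tool(o); e=B.T@T[:3,0]; print("t",o["time"],"box",w2b(T[:3,3]).round(4),"head",np.degrees(np.arctan2(e[1],e[0])).round(1),"tilt",np.degrees(np.arccos(-e[2])).round(1),"z",(B.T@T[:3,2]).round(3),"F",o["wrist_force"].round(1),"w",o["gripper_width"],"q",o["joint_positions"].round(2))
E
python3 - <<'E'
from h import *
where()
h=np.radians(60); u=np.array([np.cos(h),np.sin(h),0])
P=np.array([-.082,-.067,0])-.045*u; P[2]=.15; print(P, b2w(P))
for s in(1,-1): plan(P,h,np.radians(40),s)
E
```

```text
t 0.1 box [-0.4171  0.7265  0.1765] head -116.2 tilt 0.1 z [ 0.328  0.945 -0.002] F [-0.1 -0.1  0.2] w 1.0007886594073754 q [ 1.21  0.22  1.53 -0.    1.39 -0.13]
[-0.1045     -0.10597114  0.15      ] [ 0.53793878 -0.1917998   0.195     ]
d [ 0.0276 -0.5681 -0.6841] a [-1.32  -0.482 -0.583] deg 87.2
d [ 0.0276 -0.5681 -0.6841] a [ 1.68  -0.613  0.507] deg 106.5
```

>>> {"name": "send_rows", "arguments": {"commands": [{"dx":0,"dy":-0.568,"dz":-0.684,"ax":1.68,"ay":-0.613,"az":0.507,"hand":-0.45},{"dx":0,"dy":-0.568,"dz":-0.684,"ax":1.68,"ay":-0.613,"az":0.507,"hand":-0.45},{"dx":0,"dy":-0.568,"dz":-0.684,"ax":1.68,"ay":-0.613,"az":0.507,"hand":-0.45},{"dx":0,"dy":-0.568,"dz":-0.684,"ax":1.68,"ay":-0.613,"az":0.507,"hand":-0.45},{"dx":0,"dy":-0.568,"dz":-0.684,"ax":1.68,"ay":-0.613,"az":0.507,"hand":-0.45}]}}

```text
time: 0.72
tcp_pos: [0.2849, 0.3252, 0.2225]
orientation: [0.704, -0.027, 0.645, 0.296]
wrist_force: [0.5, -0.8, -0.1]
gripper_width: 0.516
```

```bash
cat > n.py <<'E'
from h import *
where()
h=np.radians(60); u=np.array([np.cos(h),np.sin(h),0])
P=np.array([-.082,-.067,0])-.045*u; P[2]=.15
plan(P,h,np.radians(40),-1)
E
python3 n.py
```

```text
t 0.725 box [-0.3068  0.4329  0.1775] head 85.5 tilt 22.4 z [0.928 0.333 0.167] F [ 0.5 -0.8 -0.1] w 0.5158634859968975 q [ 0.37 -0.5   2.22  0.38  1.3  -0.18]
d [-0.1736 -0.5495  0.0039] a [ 0.829 -0.3    0.247] deg 52.5
```

>>> {"name": "send_rows", "arguments": {"commands": [{"dx":-0.174,"dy":-0.55,"dz":0.004,"ax":0.83,"ay":-0.3,"az":0.247,"hand":-0.45},{"dx":-0.174,"dy":-0.55,"dz":0.004,"ax":0.83,"ay":-0.3,"az":0.247,"hand":-0.45},{"dx":-0.174,"dy":-0.55,"dz":0.004,"ax":0.83,"ay":-0.3,"az":0.247,"hand":-0.45},{"dx":-0.174,"dy":-0.55,"dz":0.004,"ax":0.83,"ay":-0.3,"az":0.247,"hand":-0.45},{"dx":-0.174,"dy":-0.55,"dz":0.004,"ax":0.83,"ay":-0.3,"az":0.247,"hand":-0.45}]}}

```text
time: 1.35
tcp_pos: [0.4203, 0.0518, 0.2088]
orientation: [0.701, 0.376, 0.598, 0.095]
wrist_force: [1.6, 0.9, -0.1]
gripper_width: 0.279
```

```bash
python3 n.py
```

```text
t 1.35 box [-0.1982  0.1477  0.1638] head 60.0 tilt 39.8 z [ 0.866 -0.499  0.001] F [ 1.6  0.9 -0.1] w 0.2789698049497572 q [-0.64 -0.38  2.27  0.68  1.46 -0.37]
d [-0.1001 -0.1418  0.2079] a [0.001 0.    0.003] deg 0.2
```

>>> {"name": "send_rows", "arguments": {"commands": [{"dx":-0.1,"dy":-0.142,"dz":0.208,"hand":-0.45},{"dx":-0.1,"dy":-0.142,"dz":0.208,"hand":-0.45},{"dx":-0.1,"dy":-0.142,"dz":0.208,"hand":-0.45},{"dx":-0.1,"dy":-0.142,"dz":0.208,"hand":-0.45},{"dx":-0.1,"dy":-0.142,"dz":0.208,"hand":-0.45}]}}

```text
$.commands[0]: bad value
```

```bash
python3 n.py; python3 - <<'E'
from h import *
T=tool()@arm.get_calibration("wrist")["T_tool_cam"]
im=arm.camera("wrist"); cv2.imwrite("pics/w1.png",im)
hsv=cv2.cvtColor(im,cv2.COLOR_BGR2HSV)
m=cv2.inRange(hsv,(15,140,120),(30,255,255))
n,l,s,c=cv2.connectedComponentsWithStats(m)
for i in range(1,n):
    if s[i,4]>150: print(c[i],s[i],w2b(ray("wrist",c[i],.067,T)[0]).round(4))
E
```

```text
t 1.35 box [-0.1982  0.1477  0.1638] head 60.0 tilt 39.8 z [ 0.866 -0.499  0.001] F [ 1.6  0.9 -0.1] w 0.2789698049497572 q [-0.64 -0.38  2.27  0.68  1.46 -0.37]
d [-0.1001 -0.1418  0.2079] a [0.001 0.    0.003] deg 0.2
[347.73898305 314.03050847] [340 282  13  62 295] [-0.1518  0.1107  0.022 ]
[209.71219512 314.52682927] [207 288   8  56 205] [-0.2537  0.169   0.022 ]
[308.77053367 370.50530985] [ 101  357  390   24 7439] [-0.2036  0.0901  0.022 ]
```

View pics/w1.png

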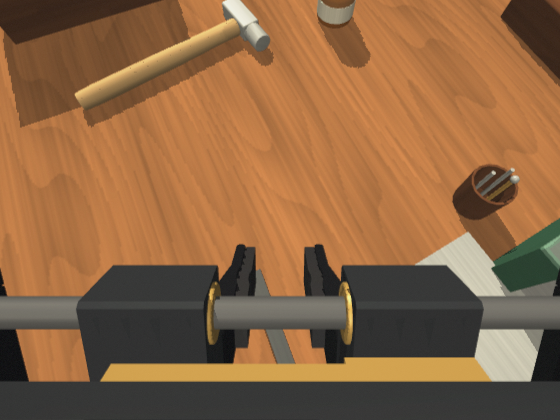

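All the row fields have to be filled in. The wrist view shows the fingers ahead at (240,290) and (320,290) with nothing in their way.

>>> {"name": "send_rows", "arguments": {"commands": [{"dx":-0.1,"dy":-0.142,"dz":0.208,"ax":0,"ay":0,"az":0,"hand":-0.45},{"dx":-0.1,"dy":-0.142,"dz":0.208,"ax":0,"ay":0,"az":0,"hand":-0.45},{"dx":-0.1,"dy":-0.142,"dz":0.208,"ax":0,"ay":0,"az":0,"hand":-0.45},{"dx":-0.1,"dy":-0.142,"dz":0.208,"ax":0,"ay":0,"az":0,"hand":-0.45},{"dx":-0.1,"dy":-0.142,"dz":0.208,"ax":0,"ay":0,"az":0,"hand":-0.45}]}}

```text
time: 2.02
tcp_pos: [0.54, -0.1912, 0.1937]
orientation: [0.701, 0.374, 0.6, 0.096]
wrist_force: [0.1, 0.2, 0.2]
gripper_width: 0.278
```

```bash
python3 n.py; python3 - <<'E'
from h import *
T=tool()@arm.get_calibration("wrist")["T_tool_cam"]
im=arm.camera("wrist"); cv2.imwrite("pics/w2.png",im)
hsv=cv2.cvtColor(im,cv2.COLOR_BGR2HSV)
m=cv2.inRange(hsv,(15,140,120),(30,255,255))
n,l,s,c=cv2.connectedComponentsWithStats(m)
for i in range(1,n):
    if s[i,4]>150: print(c[i],s[i],w2b(ray("wrist",c[i],.067,T)[0]).round(4))
E
```

```text
t 2.025 box [-0.1024 -0.1055  0.1487] head 60.3 tilt 39.7 z [ 0.869 -0.494  0.001] F [0.1 0.2 0.2] w 0.27820214804284055 q [-0.85  0.25  1.7   0.62  1.53 -0.56]
d [-0.0019 -0.0003 -0.0016] a [ 0.005 -0.004  0.005] deg 0.5
[213.67976424 123.12082515] [ 191  102   47   42 1018] [-0.0734  0.0782  0.022 ]
[277.97272727 249.41038961] [ 256  228   45   45 1540] [-0.0817 -0.0676  0.022 ]
[347.71217712 313.95202952] [340 282  13  62 271] [-0.0591 -0.1424  0.022 ]
[210.16901408 312.58215962] [207 284   9  60 213] [-0.1556 -0.0862  0.022 ]
[309.03836898 370.48141711] [ 101  357  390   24 7480] [-0.1081 -0.1624  0.022 ]
```

View pics/w2.png

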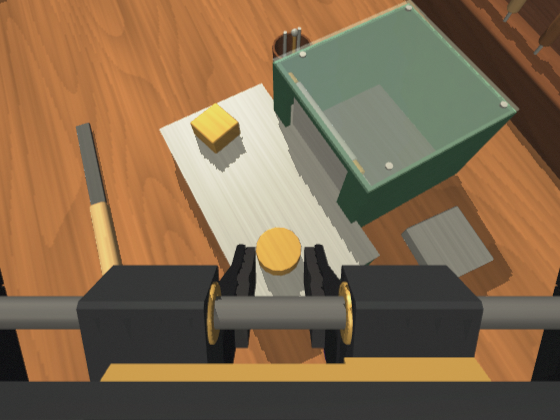

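The wrist view confirms the slug at (278,249), which is box (-82,-68), centred between the fingers. It agrees with the top view. Now I'll lower the tool.

```bash
python3 - <<'E'
from h import *
h=np.radians(60); u=np.array([np.cos(h),np.sin(h),0])
P=np.array([-.0817,-.0673,0])-.043*u; P[2]=.011
plan(P,h,np.radians(40),-1)
E
```

```text
d [ 0.1068 -0.0871 -0.0021] a [ 0.005 -0.002  0.005] deg 0.4
```

>>> {"name": "send_rows", "arguments": {"commands": [{"dx":0.035,"dy":-0.029,"dz":-0.001,"ax":0,"ay":0,"az":0,"hand":-0.45},{"dx":0.07,"dy":-0.058,"dz":-0.002,"ax":0,"ay":0,"az":0,"hand":-0.45},{"dx":0.09,"dy":-0.074,"dz":-0.002,"ax":0,"ay":0,"az":0,"hand":-0.45},{"dx":0.106,"dy":-0.087,"dz":-0.002,"ax":0,"ay":0,"az":0,"hand":-0.45},{"dx":0.106,"dy":-0.087,"dz":-0.002,"ax":0,"ay":0,"az":0,"hand":-0.45}]}}

```text
time: 2.7
tcp_pos: [0.5369, -0.1856, 0.0567]
orientation: [0.7, 0.374, 0.601, 0.097]
wrist_force: [0.0, -0.5, -0.2]
gripper_width: 0.275
```

```bash
python3 - <<'E'
from h import *
where()
h=np.radians(60); u=np.array([np.cos(h),np.sin(h),0])
P=np.array([-.045,-.004,0])-.0233*u; P[2]=.011
plan(P,h,np.radians(40),-1)
T=tool()@arm.get_calibration("wrist")["T_tool_cam"]
cv2.imwrite("pics/w3.png",arm.camera("wrist"));cv2.imwrite("pics/s3.png",cv2.resize(arm.camera("scene")[130:310,150:390],None,fx=3.3,fy=3.3))
E
```

```text
t 2.7 box [-0.1049 -0.0997  0.0117] head 60.6 tilt 39.8 z [ 0.87  -0.492 -0.001] F [ 0.  -0.5 -0.2] w 0.27463554660114625 q [-0.84  0.44  1.76  0.64  1.33 -0.71]
d [0.0578 0.0683 0.0048] a [ 0.006 -0.007  0.003] deg 0.5
```

View pics/w3.png

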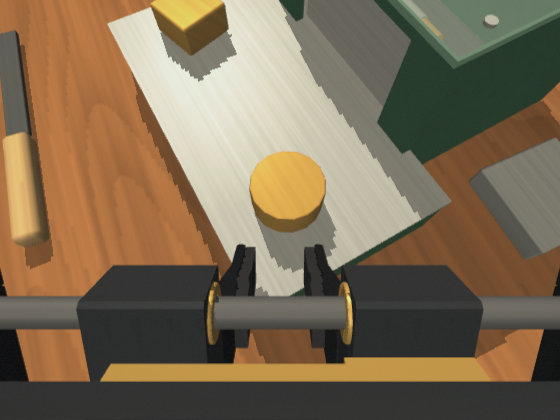

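View pics/s3.png

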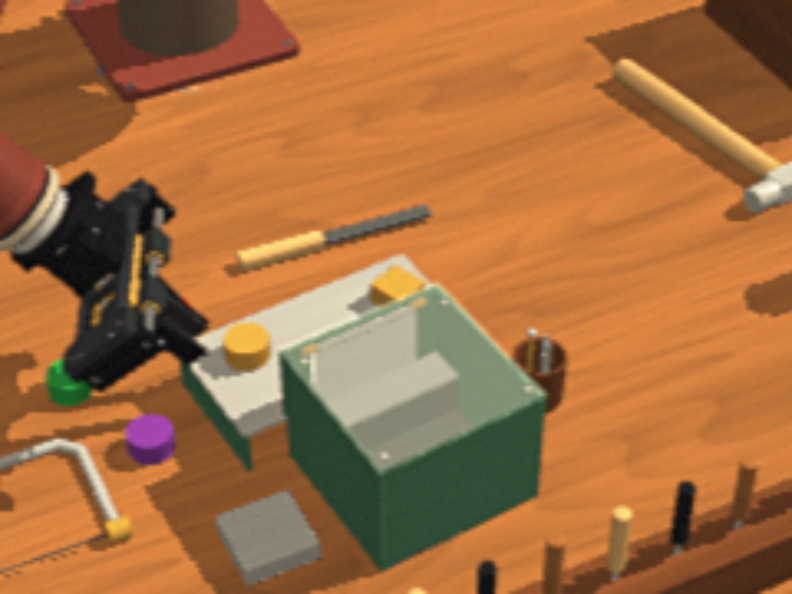

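The wrist view shows the slug at (288,185), slightly right of the finger middle at 280. I'll correct z by +4 mm, then start the push.

>>> {"name": "send_rows", "arguments": {"commands": [{"dx":0.005,"dy":0.006,"dz":0.004,"ax":0,"ay":0,"az":0,"hand":-0.45},{"dx":0.011,"dy":0.013,"dz":0.005,"ax":0,"ay":0,"az":0,"hand":-0.45},{"dx":0.017,"dy":0.02,"dz":0.005,"ax":0,"ay":0,"az":0,"hand":-0.45},{"dx":0.023,"dy":0.027,"dz":0.005,"ax":0,"ay":0,"az":0,"hand":-0.45},{"dx":0.029,"dy":0.034,"dz":0.005,"ax":0,"ay":0,"az":0,"hand":-0.45}]}}

```text
time: 3.42
tcp_pos: [0.561, -0.1478, 0.0576]
orientation: [0.701, 0.373, 0.6, 0.097]
wrist_force: [-1.1, -2.9, 1.8]
gripper_width: 0.278
```

```bash
python3 - <<'E'
from h import *
where()
h=np.radians(60); u=np.array([np.cos(h),np.sin(h),0])
P=np.array([-.045,-.004,0])-.0233*u; P[2]=.011
plan(P,h,np.radians(40),-1)
T=tool()@arm.get_calibration("wrist")["T_tool_cam"]
cv2.imwrite("pics/w4.png",arm.camera("wrist"))
E
```

```text
t 3.425 box [-0.0773 -0.0644  0.0126] head 60.3 tilt 39.7 z [ 0.87  -0.493  0.002] F [-1.1 -2.9  1.8] w 0.27790294575691404 q [-0.77  0.42  1.78  0.68  1.29 -0.66]
d [ 0.0301  0.0337 -0.0018] a [ 0.007 -0.003  0.005] deg 0.5
```

View pics/w4.png

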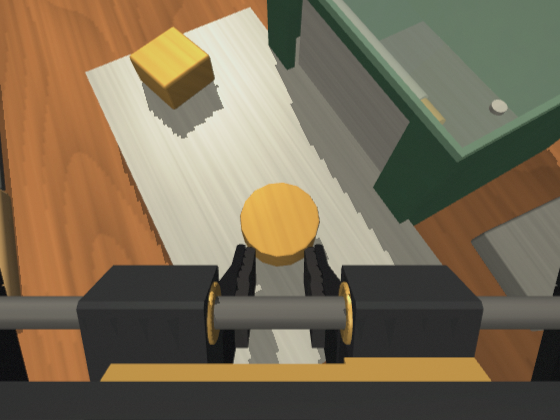

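The slug is seated in the cradle at (280,220). I'll keep pushing.

>>> {"name": "send_rows", "arguments": {"commands": [{"dx":0.006,"dy":0.006,"dz":-0.001,"ax":0,"ay":0,"az":0,"hand":-0.45},{"dx":0.012,"dy":0.013,"dz":-0.001,"ax":0,"ay":0,"az":0,"hand":-0.45},{"dx":0.018,"dy":0.02,"dz":-0.002,"ax":0,"ay":0,"az":0,"hand":-0.45},{"dx":0.024,"dy":0.027,"dz":-0.002,"ax":0,"ay":0,"az":0,"hand":-0.45},{"dx":0.03,"dy":0.034,"dz":-0.002,"ax":0,"ay":0,"az":0,"hand":-0.45}]}}

```text
time: 4.1
tcp_pos: [0.5774, -0.1054, 0.0561]
orientation: [0.701, 0.373, 0.6, 0.097]
wrist_force: [-1.0, -4.2, 4.5]
gripper_width: 0.276
```

```bash
cat > look.py <<'E'
import sys
from h import *
where()
T=tool()@arm.get_calibration("wrist")["T_tool_cam"]
im=arm.camera("wrist"); cv2.imwrite(f"pics/{sys.argv[1]}.png",im)
hsv=cv2.cvtColor(im,cv2.COLOR_BGR2HSV)
m=cv2.inRange(hsv,(15,140,180),(30,255,255)); m[265:]=0
n,l,s,c=cv2.connectedComponentsWithStats(m)
for i in range(1,n):
    if s[i,4]>400: print(c[i],s[i],w2b(ray("wrist",c[i],.067,T)[0]).round(4))
E
python3 look.py w5
```

```text
t 4.1 box [-0.0569 -0.0237  0.0111] head 60.4 tilt 39.8 z [ 0.87  -0.493  0.001] F [-1.  -4.2  4.5] w 0.27605499130248135 q [-0.7   0.41  1.81  0.71  1.24 -0.62]
[162.06227929 116.37335474] [ 120   82   85   71 3115] [-0.073   0.0791  0.022 ]
[279.27537845 218.650935  ] [ 240  182   79   74 4492] [-0.0462 -0.0056  0.022 ]
```

View pics/w5.png

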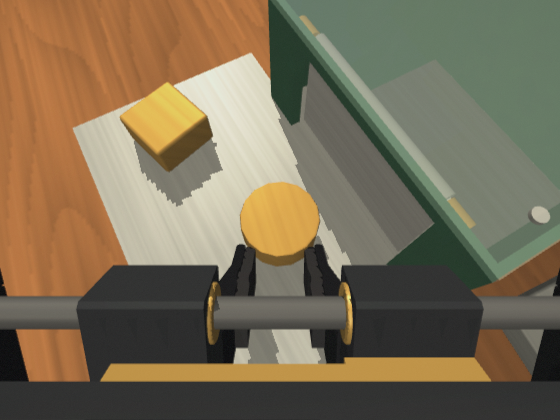

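The slug is now at box (-46,-5), close to the centre line, and the square slug hasn't moved (-73,79). I'll back off, lift and turn to heading 0.

>>> {"name": "send_rows", "arguments": {"commands": [{"dx":-0.01,"dy":-0.011,"dz":0,"ax":0,"ay":0,"az":0,"hand":-0.45},{"dx":-0.02,"dy":-0.023,"dz":0,"ax":0,"ay":0,"az":0,"hand":-0.45},{"dx":-0.035,"dy":-0.015,"dz":0,"ax":0,"ay":0,"az":0,"hand":-0.45},{"dx":-0.065,"dy":0.012,"dz":0,"ax":0,"ay":0,"az":0,"hand":-0.45},{"dx":-0.08,"dy":0.025,"dz":0,"ax":0,"ay":0,"az":0,"hand":-0.45}]}}

```text
time: 4.78
tcp_pos: [0.565, -0.1363, 0.1365]
orientation: [0.702, 0.373, 0.599, 0.096]
wrist_force: [0.7, 0.7, -0.2]
gripper_width: 0.276
```

```bash
python3 look.py w6; python3 - <<'E'
from h import *
plan([-.095,-.005,.08],0,np.radians(40),-1)
E
```

```text
t 4.775 box [-0.0723 -0.0534  0.0915] head 60.1 tilt 39.7 z [ 0.87  -0.494  0.005] F [ 0.7  0.7 -0.2] w 0.27599258117707237 q [-0.75  0.29  1.77  0.66  1.39 -0.56]
[195.43048469 142.72066327] [ 166  117   60   52 1568] [-0.073   0.0792  0.022 ]
[276.93524096 211.82078313] [ 251  188   53   49 1992] [-0.0455 -0.0042  0.022 ]
d [ 0.0298  0.0153 -0.0447] a [ 0.814 -0.67   0.001] deg 60.4
```

>>> {"name": "send_rows", "arguments": {"commands": [{"dx":-0.01,"dy":0.005,"dz":-0.02,"ax":0.14,"ay":-0.115,"az":0,"hand":-0.45},{"dx":0.0,"dy":0.008,"dz":-0.04,"ax":0.28,"ay":-0.23,"az":0,"hand":-0.45},{"dx":0.03,"dy":0.015,"dz":-0.045,"ax":0.42,"ay":-0.345,"az":0,"hand":-0.45},{"dx":0.03,"dy":0.015,"dz":-0.045,"ax":0.56,"ay":-0.46,"az":0,"hand":-0.45},{"dx":0.03,"dy":0.015,"dz":-0.045,"ax":0.7,"ay":-0.575,"az":0,"hand":-0.45}]}}

```text
time: 5.45
tcp_pos: [0.5345, -0.0885, 0.1191]
orientation: [0.67, 0.601, 0.376, -0.222]
wrist_force: [-0.0, 0.2, -0.8]
gripper_width: 0.276
```

```bash
python3 look.py w7; python3 - <<'E'
from h import *
plan([-.091,-.0045,.05],0,np.radians(40),-1)
E
```

```text
t 5.45 box [-0.098  -0.0028  0.0741] head 8.5 tilt 39.7 z [ 0.142 -0.99  -0.005] F [-0.   0.2 -0.8] w 0.2760258850825241 q [-0.64 -0.24  2.36  0.83  0.73  0.14]
[291.97149028 208.89719222] [ 264  183   57   53 2315] [-0.0461 -0.0035  0.022 ]
[163.55982215 230.76434923] [ 138  204   53   55 2474] [-0.0737  0.0795  0.022 ]
d [ 0.0226 -0.0094  0.0046] a [ 0.101 -0.094  0.007] deg 7.9
```

>>> {"name": "send_rows", "arguments": {"commands": [{"dx":0.01,"dy":-0.005,"dz":0.003,"ax":0.1,"ay":-0.094,"az":0.007,"hand":-0.45},{"dx":0.0226,"dy":-0.0094,"dz":0.0046,"ax":0.101,"ay":-0.094,"az":0.007,"hand":-0.45},{"dx":0.0226,"dy":-0.0094,"dz":0.0046,"ax":0.101,"ay":-0.094,"az":0.007,"hand":-0.45}]}}

```text
time: 5.88
tcp_pos: [0.543, -0.0906, 0.0954]
orientation: [0.657, 0.622, 0.334, -0.264]
wrist_force: [-0.1, 0.2, -0.5]
gripper_width: 0.273
```

```bash
python3 look.py w8; python3 - <<'E'
from h import *
plan([-.091,-.004,.011],0,np.radians(40),-1)
E
```

```text
t 5.875 box [-0.0897 -0.0057  0.0504] head 0.7 tilt 40.0 z [ 0.015 -1.     0.002] F [-0.1  0.2 -0.5] w 0.27260331758363604 q [-0.57 -0.21  2.39  0.86  0.56  0.23]
[277.21230228 206.46467487] [ 246  178   63   58 2845] [-0.0461 -0.0034  0.022 ]
[136.12958716 242.43692661] [ 104  214   64   51 2616] [-0.0704  0.0796  0.022 ]
d [ 0.0297 -0.0269 -0.0024] a [ 0.012 -0.007 -0.   ] deg 0.8
```

View pics/w8.png

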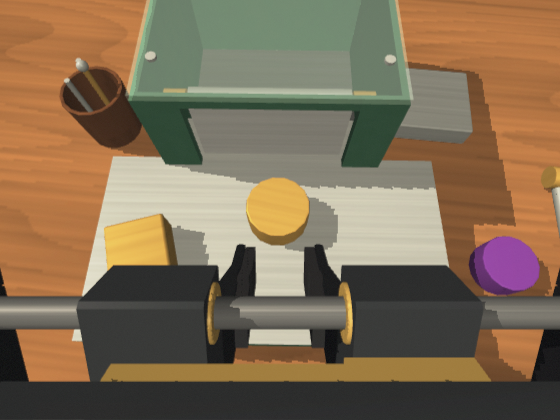

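The view is centred: the slug is at (277,206) and the doorway spans about x=195–350 in front of it. I'll lower the tool and check joint 5.

>>> {"name": "send_rows", "arguments": {"commands": [{"dx":0.01,"dy":-0.009,"dz":-0.001,"ax":0.01,"ay":-0.007,"az":0,"hand":-0.45},{"dx":0.02,"dy":-0.018,"dz":-0.002,"ax":0.012,"ay":-0.007,"az":0,"hand":-0.45},{"dx":0.03,"dy":-0.027,"dz":-0.002,"ax":0.012,"ay":-0.007,"az":0,"hand":-0.45},{"dx":0.03,"dy":-0.027,"dz":-0.002,"ax":0.012,"ay":-0.007,"az":0,"hand":-0.45}]}}

```text
time: 6.42
tcp_pos: [0.5416, -0.0897, 0.0556]
orientation: [0.654, 0.626, 0.329, -0.268]
wrist_force: [0.7, 0.2, -0.3]
gripper_width: 0.275
```

```bash
python3 look.py w9; python3 - <<'E'
from h import *
plan([-.035,-.002,.011],0,np.radians(40),-1)
cv2.imwrite("pics/s9.png",cv2.resize(arm.camera("scene")[130:310,150:390],None,fx=3.3,fy=3.3))
E
```

```text
t 6.425 box [-0.091  -0.0047  0.0106] head -0.1 tilt 40.0 z [-0.002 -1.    -0.   ] F [ 0.7  0.2 -0.3] w 0.274592107417518 q [-0.56 -0.11  2.4   1.03  0.48  0.06]
[277.48650039 175.00205708] [ 241  142   74   67 3889] [-0.0462 -0.0034  0.022 ]
[106.51554686 225.94129159] [  70  186   77   79 4599] [-0.0738  0.0797  0.022 ]
d [ 0.036   0.0424 -0.0031] a [-0.001  0.002 -0.001] deg 0.1
```

View pics/s9.png

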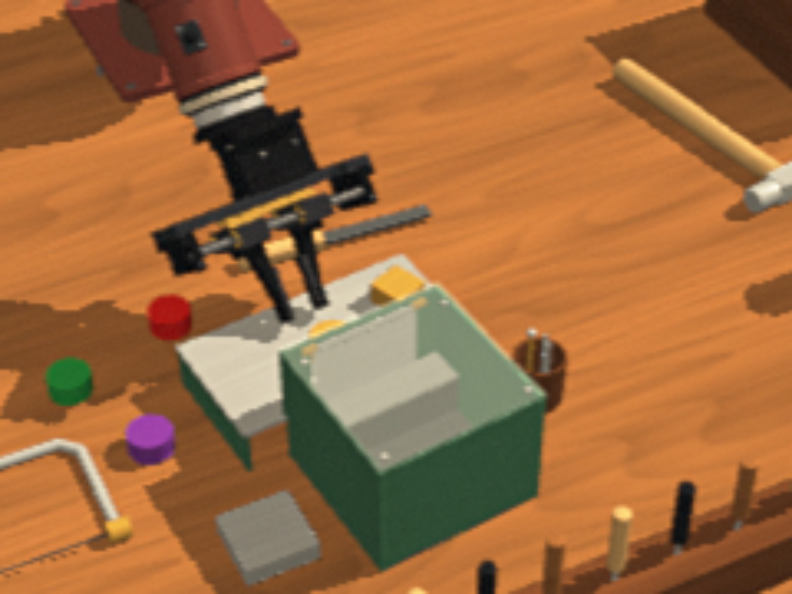

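Good clearance all round. I'll start the straight push.

>>> {"name": "send_rows", "arguments": {"commands": [{"dx":0.007,"dy":0.0085,"dz":-0.001,"ax":0,"ay":0,"az":0,"hand":-0.45},{"dx":0.0145,"dy":0.017,"dz":-0.001,"ax":0,"ay":0,"az":0,"hand":-0.45},{"dx":0.0215,"dy":0.0255,"dz":-0.002,"ax":0,"ay":0,"az":0,"hand":-0.45},{"dx":0.029,"dy":0.034,"dz":-0.003,"ax":0,"ay":0,"az":0,"hand":-0.45},{"dx":0.036,"dy":0.0425,"dz":-0.003,"ax":0,"ay":0,"az":0,"hand":-0.45}]}}

```text
time: 7.15
tcp_pos: [0.598, -0.0811, 0.056]
orientation: [0.655, 0.626, 0.328, -0.268]
wrist_force: [-3.4, 0.5, 1.9]
gripper_width: 0.278
```

```bash
python3 look.py w10; python3 - <<'E'
from h import *
plan([.006,-.001,.010],0,np.radians(40),-1)
plan([.02,-.001,.010],0,np.radians(40),-1)
E
```

```text
t 7.15 box [-0.0341 -0.0015  0.011 ] head -0.2 tilt 40.1 z [-0.002 -1.     0.001] F [-3.4  0.5  1.9] w 0.27784680155300345 q [-0.46  0.03  2.28  1.03  0.41  0.14]
[279.04721754 237.91568297] [ 242  224   76   32 1779] [-0.023  -0.0009  0.022 ]
d [ 0.0263  0.0289 -0.0009] a [-0.001  0.002 -0.002] deg 0.2
d [ 0.0354  0.0396 -0.0009] a [-0.001  0.002 -0.002] deg 0.2
```

View pics/w10.png

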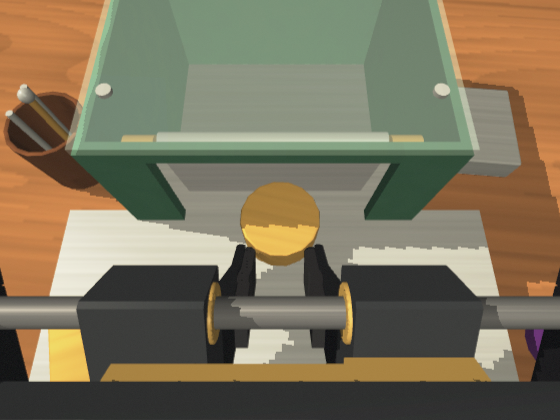

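The slug (280,222) is entering the middle of the doorway (x=185–365) and the flap is starting to yield. I'll continue.

>>> {"name": "send_rows", "arguments": {"commands": [{"dx":0.006,"dy":0.0065,"dz":0,"ax":0,"ay":0,"az":0,"hand":-0.45},{"dx":0.012,"dy":0.013,"dz":0,"ax":0,"ay":0,"az":0,"hand":-0.45},{"dx":0.018,"dy":0.0195,"dz":-0.001,"ax":0,"ay":0,"az":0,"hand":-0.45},{"dx":0.022,"dy":0.0245,"dz":-0.001,"ax":0,"ay":0,"az":0,"hand":-0.45},{"dx":0.026,"dy":0.029,"dz":-0.001,"ax":0,"ay":0,"az":0,"hand":-0.45}]}}

```text
time: 7.82
tcp_pos: [0.6363, -0.0767, 0.0548]
orientation: [0.655, 0.626, 0.328, -0.268]
wrist_force: [-5.0, -0.0, 3.6]
gripper_width: 0.272
```

```bash
python3 look.py w11; python3 - <<'E'
from h import *
plan([.016,-.001,.011],0,np.radians(40),-1)
plan([.02,-.001,.011],0,np.radians(40),-1)
cv2.imwrite("pics/s11.png",cv2.resize(arm.camera("scene")[130:310,150:390],None,fx=3.3,fy=3.3))
E
```

```text
t 7.825 box [ 0.0044 -0.0008  0.0098] head -0.2 tilt 40.1 z [-0.002 -1.     0.001] F [-5.  -0.   3.6] w 0.2722144582863652 q [-0.41  0.11  2.19  1.01  0.38  0.19]
d [0.0064 0.009  0.    ] a [-0.001  0.002 -0.002] deg 0.2
d [0.009  0.0121 0.    ] a [-0.001  0.002 -0.002] deg 0.2
```

View pics/w11.png

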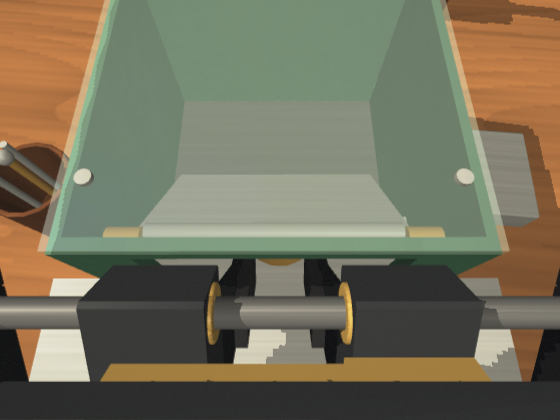

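View pics/s11.png

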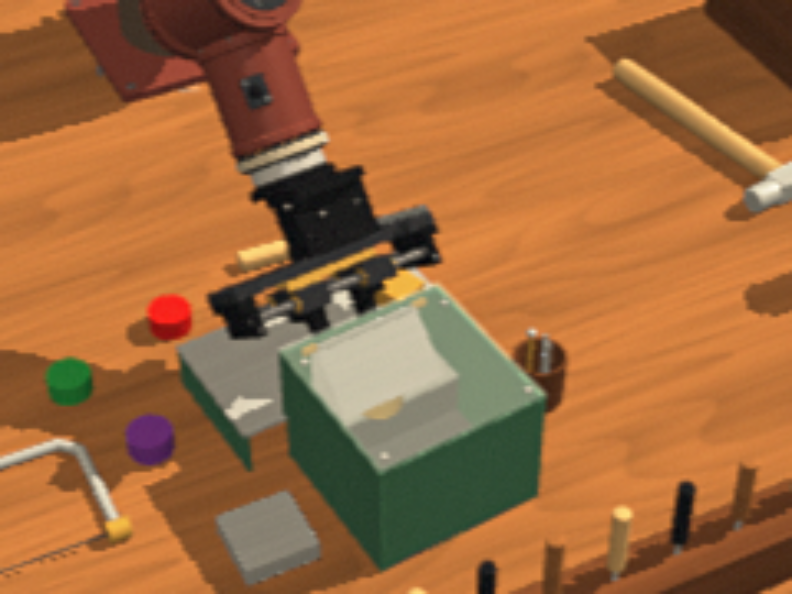

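The flap is raised and the slug shows under it at the ledge (crop 383,408). I'll push it over the edge.

>>> {"name": "send_rows", "arguments": {"commands": [{"dx":0.003,"dy":0.004,"dz":0,"ax":0,"ay":0,"az":0,"hand":-0.45},{"dx":0.006,"dy":0.008,"dz":0,"ax":0,"ay":0,"az":0,"hand":-0.45},{"dx":0.0085,"dy":0.011,"dz":0,"ax":0,"ay":0,"az":0,"hand":-0.45},{"dx":0.0085,"dy":0.011,"dz":0,"ax":0,"ay":0,"az":0,"hand":-0.45}]}}

```text
time: 8.43
tcp_pos: [0.6501, -0.0754, 0.0554]
orientation: [0.655, 0.626, 0.328, -0.268]
wrist_force: [0.3, 1.1, 0.5]
gripper_width: 0.276
```

```bash
python3 look.py w12; python3 - <<'E'
from h import *
cv2.imwrite("pics/s12.png",cv2.resize(arm.camera("scene")[130:310,150:390],None,fx=3.3,fy=3.3))
E
```

```text
t 8.425 box [ 0.0183 -0.0009  0.0104] head -0.2 tilt 40.1 z [-0.002 -1.     0.001] F [0.3 1.1 0.5] w 0.2760203541265389 q [-0.4   0.14  2.15  0.99  0.37  0.22]
```

View pics/s12.png

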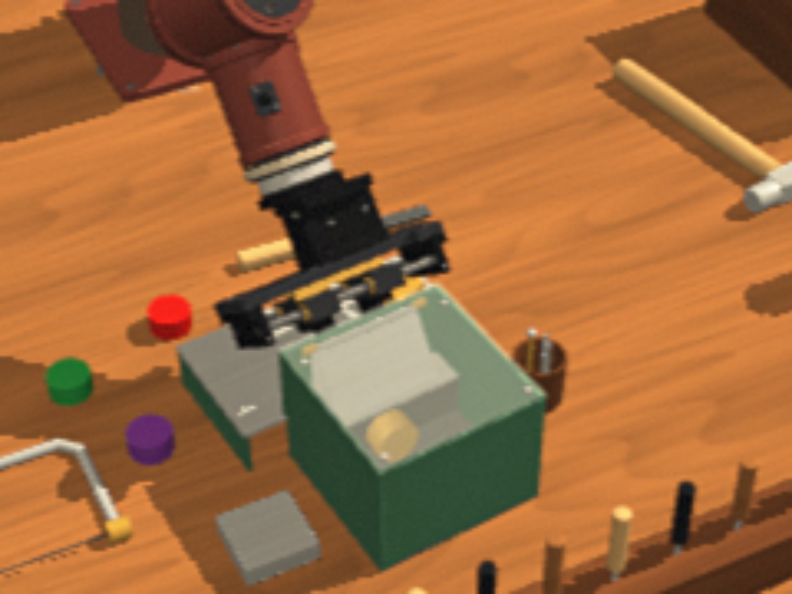

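View pics/w12.png

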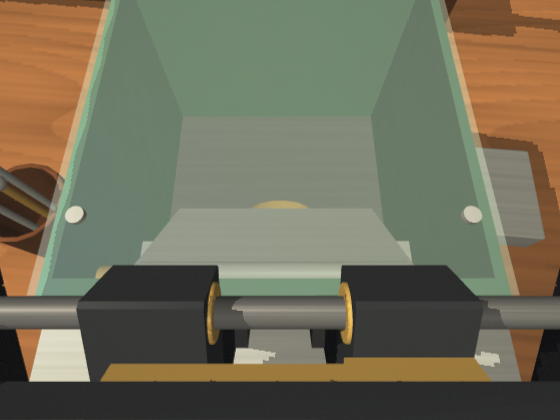

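The slug has dropped into the well (crop 392,433). I'll draw straight back, slowly while under the flap, then lift.

>>> {"name": "send_rows", "arguments": {"commands": [{"dx":-0.007,"dy":-0.008,"dz":0,"ax":0,"ay":0,"az":0,"hand":-0.45},{"dx":-0.015,"dy":-0.018,"dz":0,"ax":0,"ay":0,"az":0,"hand":-0.45},{"dx":-0.025,"dy":-0.03,"dz":0,"ax":0,"ay":0,"az":0,"hand":-0.45},{"dx":-0.038,"dy":-0.045,"dz":0,"ax":0,"ay":0,"az":0,"hand":-0.45},{"dx":-0.052,"dy":-0.062,"dz":0,"ax":0,"ay":0,"az":0,"hand":-0.45}]}}

```text
time: 9.15
tcp_pos: [0.5677, -0.0831, 0.0552]
orientation: [0.655, 0.626, 0.328, -0.268]
wrist_force: [-0.1, 0.5, 0.2]
gripper_width: 0.278
```

>>> {"name": "send_rows", "arguments": {"commands": [{"dx":-0.015,"dy":0.006,"dz":0,"ax":0,"ay":0,"az":0,"hand":-0.45},{"dx":-0.04,"dy":0.028,"dz":0,"ax":0,"ay":0,"az":0,"hand":-0.45},{"dx":-0.08,"dy":0.05,"dz":0,"ax":0,"ay":0,"az":0,"hand":-0.45},{"dx":-0.11,"dy":0.06,"dz":0,"ax":0,"ay":0,"az":0,"hand":-0.45},{"dx":-0.11,"dy":0.06,"dz":0,"ax":0,"ay":0,"az":0,"hand":-0.45}]}}

```text
time: 9.78
tcp_pos: [0.5448, -0.0863, 0.1812]
orientation: [0.657, 0.626, 0.325, -0.267]
wrist_force: [0.9, 0.4, 0.2]
gripper_width: 0.274
```

>>> {"name": "send_rows", "arguments": {"commands": [{"dx":0,"dy":0,"dz":0,"ax":0,"ay":0,"az":0,"hand":-0.45},{"dx":0,"dy":0,"dz":0,"ax":0,"ay":0,"az":0,"hand":-0.45},{"dx":0,"dy":0,"dz":0,"ax":0,"ay":0,"az":0,"hand":-0.45},{"dx":0,"dy":0,"dz":0,"ax":0,"ay":0,"az":0,"hand":-0.45},{"dx":0,"dy":0,"dz":0,"ax":0,"ay":0,"az":0,"hand":-0.45}]}}

```text
time: 10.4
tcp_pos: [0.5443, -0.0851, 0.1777]
orientation: [0.655, 0.626, 0.328, -0.268]
wrist_force: [-0.2, -0.7, 0.1]
gripper_width: 0.274
```

```bash
python3 look.py w13; python3 - <<'E'
from h import *
cv2.imwrite("pics/s13.png",cv2.resize(arm.camera("scene")[130:310,150:390],None,fx=3.3,fy=3.3))
E
```

```text
t 10.4 box [-0.088  -0.0004  0.1327] head -0.2 tilt 40.0 z [-0.002 -1.     0.001] F [-0.2 -0.7  0.1] w 0.2742922620241575 q [-0.55 -0.39  2.34  0.64  0.7   0.54]
```

View pics/s13.png

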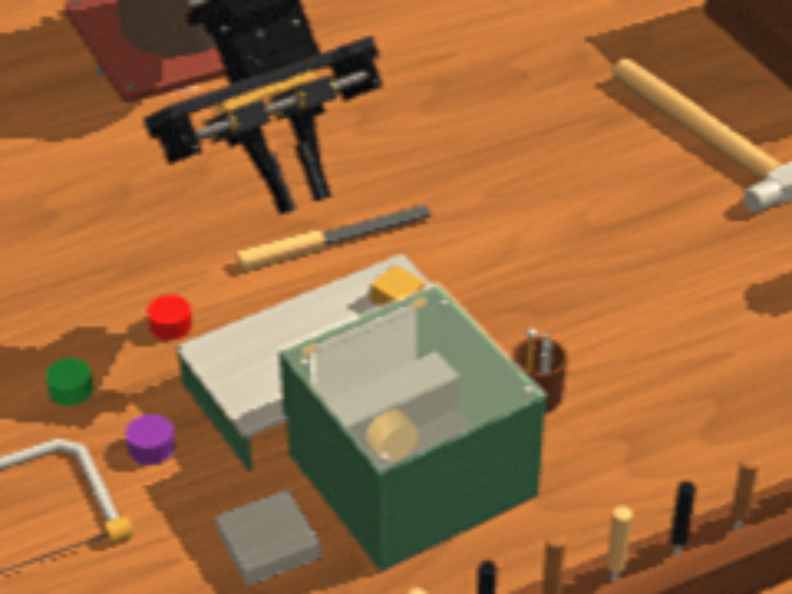

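View pics/w13.png

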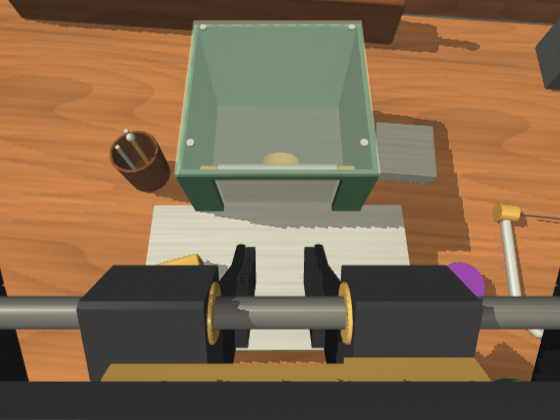

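The flap is shut and the slug is in the well. I'll check that the scene is at rest, then hand in.

```bash
python3 - <<'E'
from h import *
a=arm.camera("scene"); 
for i in range(5): b=arm.camera("scene")
print(np.abs(a.astype(int)-b)[180:310,180:340].max())
t=arm.camera("top"); t0=cv2.imread("pics/top0.png")
d=(np.abs(t.astype(int)-t0).max(2)>60).astype(np.uint8); d[240:,:]=d[240:,:]
n,l,s,c=cv2.connectedComponentsWithStats(d)
print([s[i].tolist() for i in range(1,n) if s[i,4]>25])
cv2.imwrite("pics/t14.png",t); cv2.imwrite("pics/s14.png",cv2.resize(b[200:310,220:330],None,fx=5,fy=5))
E
```

```text
49
[[304, 164, 11, 8, 85], [278, 209, 119, 211, 10983], [423, 277, 6, 10, 35], [506, 308, 12, 17, 113], [294, 352, 25, 7, 56], [292, 363, 20, 2, 31], [102, 372, 178, 48, 4823], [308, 393, 22, 5, 51], [272, 401, 44, 3, 65]]
```

View pics/t14.png

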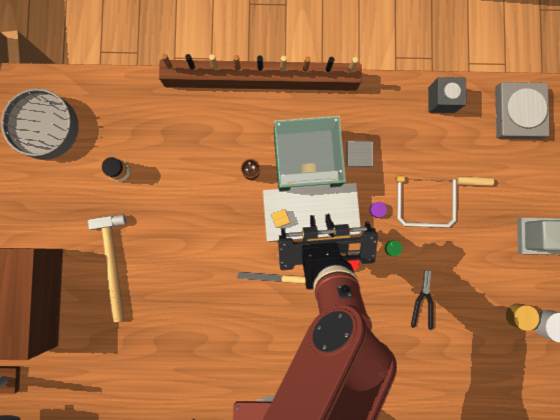

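View pics/s14.png

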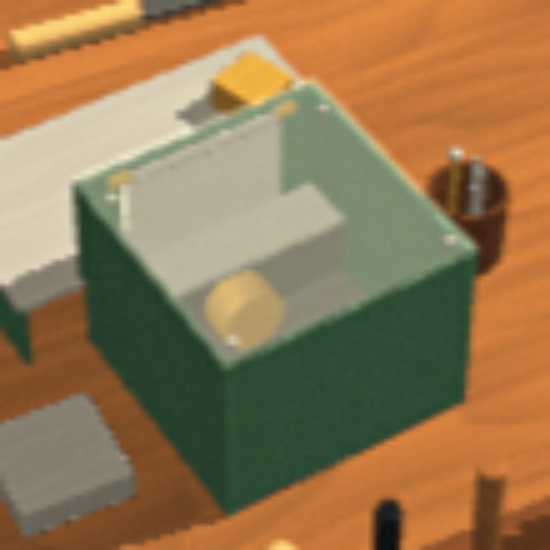

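The slug is in the well, tipped on edge against the ledge. I'll check what the small image difference was before handing in.

```bash
python3 - <<'E'
from h import *
a=arm.camera("scene"); 
for i in range(10): b=arm.camera("scene")
d=np.abs(a.astype(int)-b).max(2)[180:310,180:340]
ys,xs=np.where(d>25); print(len(xs), list(zip(xs+180,ys+180))[:15])
where()
E
```

```text
0 []
t 11.4 box [-0.0879 -0.0005  0.133 ] head -0.2 tilt 40.1 z [-0.002 -1.     0.001] F [ 0.3  0.1 -0.5] w 0.27322214185770594 q [-0.55 -0.39  2.34  0.64  0.7   0.54]
```

```bash
python3 -c "
from station import arm
print(arm.hand_in())"
```

```text
the job is handed in; nothing more can be done
None
```

The round brass slug is inside the deposit box, the flap is shut behind it, and I handed the job in at about 11.4 s of the 42 s allowed. I cradled the slug between the part-open fingers and pushed it to the middle of the shelf. From a fresh position behind it, I pushed it straight through the flap until it dropped, then drew back and lifted clear.

- **Slug:** it is in the well, tipped up on edge against the ledge wall rather than lying flat.
- **Flap and robot:** the flap hangs shut and the robot touches nothing. The forces I read between moves stayed below about 7 N.
- **Other things:** the square slug and the bystanders I could see are where they were. In the last top view the arm covers part of the file and the red disc. I saw both in place in the scene view after lifting clear.
- **One check that disagreed:** an early stillness check on the scene camera showed a small image change near the box. I did not trace it, but a repeat over 0.5 s showed none.

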